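# Hang up the ear defenders

### The job

Hang both pairs of ear defenders on the bar under the shelf of the small wooden rack, each astride the bar with one cup on either side and its crown cushion resting on the bar: the larger pair in the bay nearer to the robot, the smaller pair in the farther bay. The shelf overhangs the bar, so they must go in tilted. Do not let either pair fall over on its side, leave the green cup and the round tin on the table where they stand, and leave both pairs hanging still.

Things in the scene. Friction and masses are not known exactly. Their poses are not given: they have to be found in the camera images.
- big_ears: larger pair of ear defenders: rigid dark steel headband, grey plastic cups, black cushions, standing on the cups, band arched up. 160 mm high, 156 mm over the cups, 84 mm clear between them; each cup 36 x 66 x 86 mm (thick x wide x high). Origin: centre of the underside, between the cups' feet. x from cup to cup, y along the band's width, z up; both ends alike
- small_ears: smaller pair of ear defenders: rigid dark steel headband, grey plastic cups, black cushions, standing on the cups, band arched up. 132 mm high, 132 mm over the cups, 84 mm clear between them; each cup 24 x 54 x 66 mm (thick x wide x high). Origin: centre of the underside, between the cups' feet. x from cup to cup, y along the band's width, z up; both ends alike
- big_ears_crown (a point): larger pair: middle of the underside of the crown, 140 mm above the pair's origin; it lies on the bar's top when hung, the bar seated in the cushion's V-groove (along y, 33 mm wide, 16 mm deep, lips 12 mm below this point). Grasp the cushion (30 mm wide) across y, from the crown's top at 160 mm down; fingertips below this point will meet the bar
- big_ears_cup_a (a point): larger pair: middle of the cup on its +x side
- big_ears_cup_b (a point): larger pair: middle of the cup on its -x side
- small_ears_crown (a point): smaller pair: middle of the underside of the crown, 112 mm above the pair's origin; it lies on the bar's top when hung, the bar seated in the cushion's V-groove (along y, 33 mm wide, 16 mm deep, lips 12 mm below this point). Grasp the cushion (30 mm wide) across y, from the crown's top at 132 mm down; fingertips below this point will meet the bar
- small_ears_cup_a (a point): smaller pair: middle of the cup on its +x side
- small_ears_cup_b (a point): smaller pair: middle of the cup on its -x side
- rack: fixed wooden rack. Origin on the table below the middle of its bar; x to its back (robot's right), open front to the robot's left; y along the bar, away from the robot. Round steel bar, 20 mm diameter, axis at x = 0, 190 mm up, between arms at y = -148 and 148 mm; a disc (40 mm diameter, 6 mm thick) at y = 0 parts it into two bays. Shelf board: x = 20 to 150 mm, underside 340 mm up
- near_bay (a point): middle of the near bay (y = -74 mm), on top of the bar, 200 mm above the table; axes as the rack's. The bay is 136 mm wide. Behind it, posts at x = 45 to 75 mm, y = -148 and 148 mm, and a low cross rail at x = 66 to 84 mm, 15 to 45 mm up; else open to the back. Shelf board and the few tins on it: y = -170 to 170 mm, up to 455 mm
- far_bay (a point): middle of the far bay (y = +74 mm), on top of the bar, 200 mm above the table; axes as the rack's; 136 mm wide
- green_cup: bystander: green cup, 72 mm across, 86 mm high; origin at the centre of its underside
- tin_polish: bystander: flat round tin, 64 mm across, 15 mm high; origin at the centre of its underside

How it is judged:
At the end, for the whole second after the job is handed in: Larger pair in near bay, smaller in far: crown underside within 12 mm of the bar top's height, 30 mm of the bar across it, 50 mm of the bay's middle along it; one cup's middle over 20 mm in front of the bar, the other behind; upright within 0.35 rad, borne by the rack, at rest, let go (x of big_ears_crown in the frame of near_bay between -0.03 and 0.03 m and y of big_ears_crown in the frame of near_bay between -0.05 and 0.05 m and z of big_ears_crown in the frame of near_bay between -0.012 and 0.012 m and ((x of big_ears_cup_a in the frame of near_bay above 0.02 m and x of big_ears_cup_b in the frame of near_bay below -0.02 m) or (x of big_ears_cup_b in the frame of near_bay above 0.02 m and x of big_ears_cup_a in the frame of near_bay below -0.02 m)) and angle between each of big_ears, small_ears's own z axis and vertical below 0.35 rad and contact force between each of big_ears, small_ears and rack above 0.3 N and contact force between each of big_ears, small_ears and the fingers below 0.1 N and linear speed of each of big_ears, small_ears below 0.05 m/s and x of small_ears_crown in the frame of far_bay between -0.03 and 0.03 m and y of small_ears_crown in the frame of far_bay between -0.05 and 0.05 m and z of small_ears_crown in the frame of far_bay between -0.012 and 0.012 m and ((x of small_ears_cup_a in the frame of far_bay above 0.02 m and x of small_ears_cup_b in the frame of far_bay below -0.02 m) or (x of small_ears_cup_b in the frame of far_bay above 0.02 m and x of small_ears_cup_a in the frame of far_bay below -0.02 m))); the robot touches nothing.
It fails at once if the larger pair falls over on its side (tilted more than 1.3 rad) (angle between big_ears's own z axis and vertical above 1.3 rad).
It fails at once if the smaller pair falls over on its side (tilted more than 1.3 rad) (angle between small_ears's own z axis and vertical above 1.3 rad).
It fails at once if the green cup or the round tin is moved more than 40 mm (distance of any of green_cup, tin_polish from where it was at the start of the episode above 0.04 m).
It also fails if it takes over 59 s, if anything falls off the work surface, if the arm or the gripper's body presses on something with over 40 N, if the wrist force passes 120 N, or if a joint passes its speed limit or range.

### The arm

A 6-joint arm with a two-finger parallel gripper is mounted at the origin on a cart in front of the work surface, level with it; the furniture and walls round the work are solid. World frame = base frame: x ahead of the robot, y to its left, z up, the work surface at z = 0. Lengths are in m, angles in rad, forces in N, time in s.
With the tool pointing down it reaches from about 0.35 to 0.975 m from the base axis. Payload 4.9 kg.
Tool frame: the origin (TCP) lies at the very end of the fingers, on their centre line; the grasp point (between the pads) lies 19 mm behind it; z points along the fingers, y is the line along which they close (so a half turn about z gives the same grasp; the last joint's range is limited). The gripper opens to 85 mm and grips with 20 to 120 N. Pads are 22 mm wide; open, the fingers measure 114 mm over their backs; the gripper's body (76 mm by 85 mm) begins 54 mm behind the grasp point. The pads swing forward as they close: fully open they stand 13 mm farther back than shut.
Start: joints at [1.101, 0.053, 1.613, -0, 1.476, -0.119], TCP at [0.215, 0.587, 0.231] pointing down, gripper open.
Joint ranges: [-3.01, 3.01], [-1.01, 2.22], [0.06, 2.58], [-1.02, 4.17], [0.09, 2.62], [-3.14, 3.14]. Speed limits (rad/s): [2.57, 2.57, 3.14, 3.14, 3.14, 3.14].

### API

Orientations are given as a unit quaternion [w, x, y, z].
In Python, from plant import manip gives the robot as it stands.
- The arm moves only by the tool send_rows, never from a script. Its argument "increments" is a list of rows, each an object of numbers: "claw": the closure, from -1 (fully open) to 1 (shut); "dx", "dy", "dz": the shift along the tool's x, y, z in units of 0.5 m (1.0 is 0.5 m); "yaw": the turn about the tool's z in units of 1.5 rad (1.0 is 1.5 rad). A call has 1 to 20 rows; each row is the pose to reach, as a shift and turn from the pose commanded when the call began, along the tool's axes at that moment; what a row does not reach only later rows make up. A row lasts 1/8 s, in which the tool goes at most 62.5 mm and 10.7 degrees, less where a joint would pass 70% of its speed; a pose out of reach is approached as far as the arm can. A call with a number of a shift or a turn outside -1 to 1 is refused whole. A call with a gripper value outside its range is refused whole. The fingers move at their own pace and stop on an object; the grip force is fixed at half the most. Time passes only in rows, so rows that repeat a pose let the fingers close. It gives the time, the measured TCP pose, the force, the opening and the grip force at its end, in the units of the state.
- manip.state(): the state, without advancing time (a new reading comes with each control period).
- manip.grab_frame(name): name is "scene" or "top" or "wrist"; returns the picture (384x512x3 uint8, red, green, blue); there is no depth.
- manip.camera_params(name): a dict with "camera_matrix" (3x3 intrinsics, pixels), "extrinsics" (4x4, takes a point from world to camera coordinates); the wrist camera has in their place "tool_from_camera" (4x4, takes a point from camera to tool coordinates, whose origin is the TCP and whose axes are the flange's). Camera axes: x right, y down, z forward; pixel columns grow to the right and rows downward; lengths in m; the calibration is good to about 2 mm. A picture is of the moment at which its call begins: read the wrist's pose just before it. camera_params takes no time and is no camera call.
- manip.job_done(): hands the job in; it is judged then, once.
The state is a dict: "time": time; "joint_pos": joint angles; "joint_vel": joint speeds; "joint_efforts": joint torques, N m; "tool_pos": TCP position; "tool_rot": TCP orientation; "contact_force": force on the tool from outside, world axes, zero at the start; "ft_torque": the same for the moment, N m; "gripper_width": opening from 0.0 (shut) to 1.0 (fully open); "grasp_force": force on a finger pad.
Only numpy, scipy, OpenCV 4.12 (cv2) and the standard library are available. Lean on these libraries where they do the work, as an engineer would, in place of code of your own. Each camera call takes 0.05 s, during which the arm holds its last target. There are 200 camera calls.

## Working session

There is one attempt and no reset: what is moved stays moved. The work goes in short steps, Python scripts to look and compute and a tool call to move; the robot and the scene stay as the last step left them, time stands still between calls to the robot, and variables do not carry over. Pictures are saved under pics/ and viewed, at most 10 in all, crops included, and the job is handed in when it is done.

Besides the shell and the picture viewer there is one more tool, called after "Emit:" as name(argument=value, ...), one argument or row to a line, values as JSON. send_rows: Moves the arm, as the interface text tells. Shifts and turns lie within -1 to 1; 1 stands for 0.5 m of shift or 1.5 rad of turn. Its arguments: {"type":"object","properties":{"increments":{"type":"array","items":{"type":"object","properties":{"claw":{"type":"number"},"dx":{"type":"number"},"dy":{"type":"number"},"dz":{"type":"number"},"yaw":{"type":"number"}}}}},"required":["increments"]}

```bash
ls; mkdir -p pics; python3 - <<'E'
from plant import manip
import cv2,numpy as np
np.set_printoptions(precision=4,suppress=True)
print(manip.state())
for n in ["scene","top"]:
    im=manip.grab_frame(n); cv2.imwrite(f"pics/{n}0.png",im[...,::-1])
    p=manip.camera_params(n); print(n,p["camera_matrix"],p["extrinsics"])
print(manip.camera_params("wrist"))
E
```

```text
pics
{'time': 0.0, 'joint_pos': array([ 1.101 ,  0.0534,  1.6143,  0.    ,  1.476 , -0.119 ]), 'joint_vel': array([-0.0008, -0.0015, -0.0023, -0.0004, -0.0026, -0.0004]), 'joint_efforts': array([  0.0015, -39.3679, -37.0178,  -0.    ,   0.0069,   0.    ]), 'tool_pos': array([0.2145, 0.5864, 0.23  ]), 'tool_rot': array([-0.0003,  0.1745,  0.9847, -0.001 ]), 'contact_force': array([ 0.4669, -0.2898,  0.118 ]), 'ft_torque': array([-0.0728, -0.0187, -0.0506]), 'grasp_force': 0.0, 'gripper_width': 0.9977324684776657}
scene [[391.0046   0.     257.5329]
 [  0.     391.0046 198.036 ]
 [  0.       0.       1.    ]] [[ 0.5337 -0.8455  0.0161 -0.27  ]
 [-0.593  -0.3877 -0.7057  0.4434]
 [ 0.603   0.3671 -0.7083  0.654 ]
 [ 0.      0.      0.      1.    ]]
top [[433.0931   0.     264.7606]
 [  0.     433.0931 187.7328]
 [  0.       0.       1.    ]] [[ 0.0618 -0.9981  0.0033  0.0019]
 [-0.9751 -0.0611 -0.2133  0.5664]
 [ 0.2131  0.01   -0.977   1.061 ]
 [ 0.      0.      0.      1.    ]]
{'camera_matrix': array([[285.7693,   0.    , 259.8242],
       [  0.    , 285.7693, 192.877 ],
       [  0.    ,   0.    ,   1.    ]]), 'tool_from_camera': array([[-0.0017, -0.9663, -0.2575,  0.0652],
       [ 1.    , -0.0017, -0.0001,  0.    ],
       [-0.0004, -0.2575,  0.9663, -0.1425],
       [ 0.    ,  0.    ,  0.    ,  1.    ]])}
```

View pics/scene0.png

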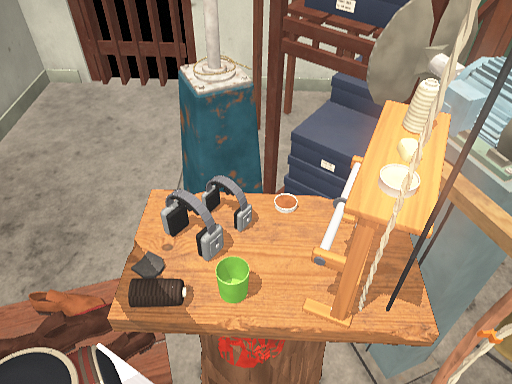

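View pics/top0.png

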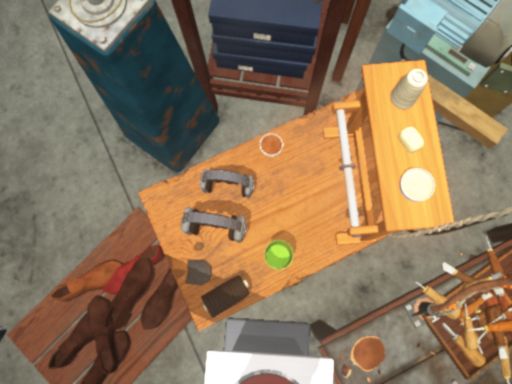

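The two views show the big pair at about (213,222) in the top view and the small pair at (228,180). The bar runs from (341,108) to (355,228), with the green cup at (279,255) and the tin at (271,145). I'll zoom in next to get accurate pixels.

```bash
python3 - <<'E'
import cv2
a=cv2.imread("pics/top0.png")[95:245,170:370]
cv2.imwrite("pics/topc.png",cv2.resize(a,None,fx=4,fy=4,interpolation=cv2.INTER_CUBIC))
b=cv2.imread("pics/scene0.png")[150:300,155:370]
cv2.imwrite("pics/scenec.png",cv2.resize(b,None,fx=3.7,fy=3.7,interpolation=cv2.INTER_CUBIC))
E
```

```text
(no output)
```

View pics/topc.png

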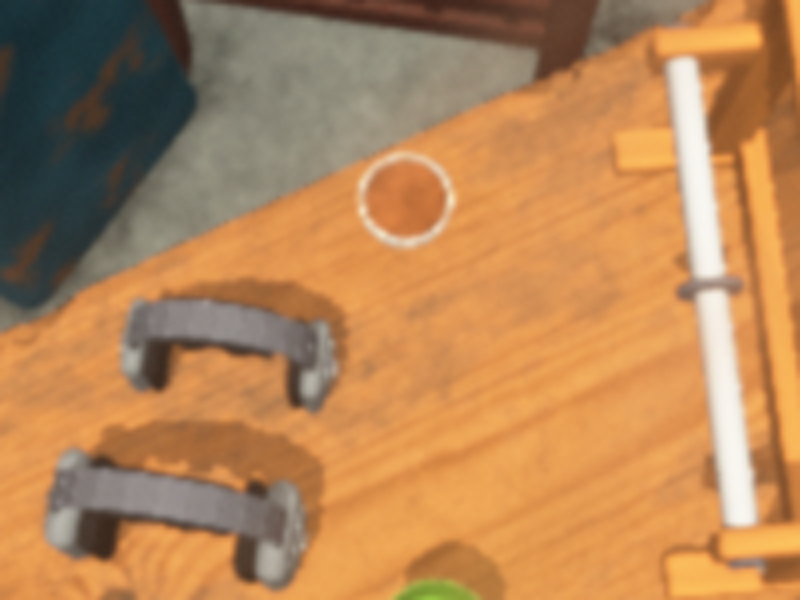

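View pics/scenec.png

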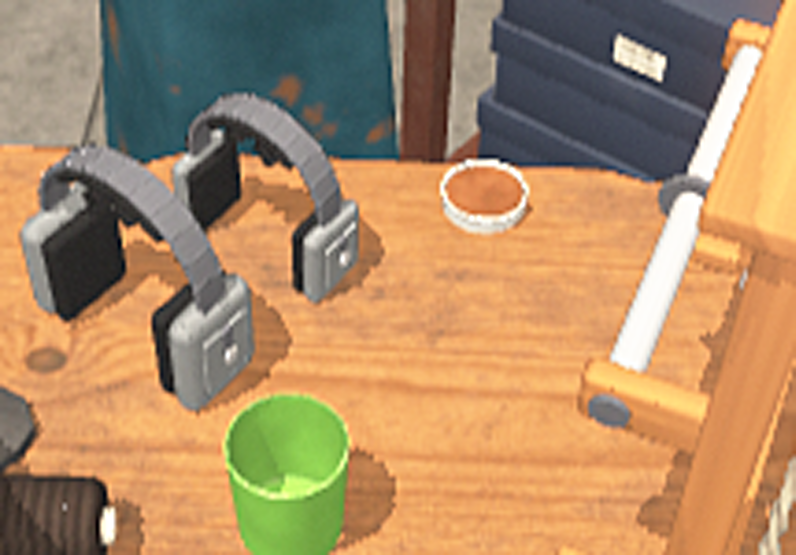

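The crops show the bar (crop px (683,60) to (738,530), disc at (710,288)). The big cups sit at about (69,500) and (279,535), and the small cups at (146,343) and (312,362). I'll cast rays from these.

```bash
cat > h.py <<'E'
import numpy as np, cv2
from plant import manip
from scipy.spatial.transform import Rotation as R
np.set_printoptions(precision=4,suppress=True)
def cam(n,st=None):
    p=manip.camera_params(n); K=p["camera_matrix"]
    if n=="wrist":
        w,x,y,z=st["tool_rot"]; T=np.eye(4); T[:3,:3]=R.from_quat([x,y,z,w]).as_matrix(); T[:3,3]=st["tool_pos"]
        M=T@p["tool_from_camera"]
    else: M=np.linalg.inv(p["extrinsics"])
    return K,M
def ray(n,uv,z,st=None):
    K,M=cam(n,st); d=M[:3,:3]@np.linalg.solve(K,[*uv,1.]); o=M[:3,3]
    return o+d*(z-o[2])/d[2]
def proj(n,P,st=None):
    K,M=cam(n,st); c=np.linalg.inv(M)@np.r_[P,1]; q=K@c[:3]; return q[:2]/q[2]
E
python3 - <<'E'
from h import *
t=lambda u,v,z: ray("top",(170+u/4-.4,95+v/4-.4),z)[:2]
s=lambda u,v,z: ray("scene",(155+u/3.7-.4,150+v/3.7-.4),z)[:2]
for nm,f,pts in [("top",t,dict(barfar=(683,60,.2),barnear=(738,530,.2),disc=(710,288,.2),bigcrown=(178,497,.16),bigL=(69,500,.08),bigR=(279,535,.08),smcrown=(228,325,.132),smL=(146,343,.06),smR=(312,362,.06),tin=(406,200,.015))),
 ("scene",s,dict(barnear=(627,362,.19),barfar=(750,55,.19),disc=(686,193,.19),bigcrown=(150,190,.155),smcrown=(268,125,.127),tin=(484,195,.015)))]:
  for k,v in pts.items(): print(nm,k,f(*v))
E
```

```text
top barfar [ 0.7341 -0.1305]
top barnear [ 0.458  -0.1678]
top disc [ 0.596  -0.1493]
top bigcrown [0.4625 0.1488]
top bigL [0.4673 0.2266]
top bigR [0.4535 0.0938]
top smcrown [0.5734 0.131 ]
top smL [0.5755 0.1907]
top smR [0.5696 0.082 ]
top tin [0.6979 0.0276]
scene barnear [ 0.4725 -0.1669]
scene barfar [ 0.7375 -0.127 ]
scene disc [ 0.6017 -0.1429]
scene bigcrown [0.4611 0.1395]
scene smcrown [0.5709 0.1317]
scene tin [0.6921 0.0276]
```

```bash
cat >> h.py <<'E'
def inc(cur,tgt):
    """cur,tgt: (x,y,z, a) with a=world angle (rad) of tool y axis; prints units"""
    a=cur[3]; y=np.array([np.cos(a),np.sin(a)]); x=np.array([-y[1],y[0]])
    d=np.array(tgt[:2])-np.array(cur[:2])
    da=(tgt[3]-a+np.pi)%(2*np.pi)-np.pi
    print("dx %.4f dy %.4f dz %.4f yaw %.4f"%(d@x/.5,d@y/.5,-(tgt[2]-cur[2])/.5,-da/1.5))
def pose(st):
    w,x,y,z=st["tool_rot"]; m=R.from_quat([x,y,z,w]).as_matrix()
    return np.r_[st["tool_pos"],np.arctan2(m[1,1],m[0,1])], m[2,2]
E
python3 - <<'E'
from h import *
c,_=pose(manip.state()); print(c)
inc((.215,.587,.231,c[3]),(.462,.155,.285,-.103))
E
```

```text
[0.2145 0.5864 0.2301 1.22  ]
dx -0.7608 dy -0.6416 dz -0.1080 yaw 0.8820
```

Emit:
send_rows(
  increments=[
    {"claw": -1,"dx": -0.76,"dy": -0.64,"dz": -0.11,"yaw": 0.88},
    {"claw": -1,"dx": -0.76,"dy": -0.64,"dz": -0.11,"yaw": 0.88},
    {"claw": -1,"dx": -0.76,"dy": -0.64,"dz": -0.11,"yaw": 0.88},
    {"claw": -1,"dx": -0.76,"dy": -0.64,"dz": -0.11,"yaw": 0.88},
    {"claw": -1,"dx": -0.76,"dy": -0.64,"dz": -0.11,"yaw": 0.88},
    {"claw": -1,"dx": -0.76,"dy": -0.64,"dz": -0.11,"yaw": 0.88},
    {"claw": -1,"dx": -0.76,"dy": -0.64,"dz": -0.11,"yaw": 0.88},
    {"claw": -1,"dx": -0.76,"dy": -0.64,"dz": -0.11,"yaw": 0.88},
    {"claw": -1,"dx": -0.76,"dy": -0.64,"dz": -0.11,"yaw": 0.88},
    {"claw": -1,"dx": -0.76,"dy": -0.64,"dz": -0.11,"yaw": 0.88},
    {"claw": -1,"dx": -0.76,"dy": -0.64,"dz": -0.11,"yaw": 0.88},
    {"claw": -1,"dx": -0.76,"dy": -0.64,"dz": -0.11,"yaw": 0.88},
    {"claw": -1,"dx": -0.76,"dy": -0.64,"dz": -0.11,"yaw": 0.88},
    {"claw": -1,"dx": -0.76,"dy": -0.64,"dz": -0.11,"yaw": 0.88},
  ],
)

```text
time: 1.85
tool_pos: [0.4615, 0.1562, 0.2863]
tool_rot: [0.0, 0.741, 0.671, 0.0]
contact_force: [-0.2, -0.1, -0.9]
gripper_width: 1.0
grasp_force: 0.0
```

```bash
python3 - <<'E'
from h import *
s=manip.state(); im=manip.grab_frame("wrist"); print(pose(s),s["time"],s["joint_pos"],s["contact_force"])
np.save("w1.npy",s,allow_pickle=True)
cv2.imwrite("pics/w1.png",im[...,::-1])
E
```

```text
(array([ 0.4615,  0.1562,  0.2863, -0.0991]), np.float64(-0.9999999971925703)) 1.85 [ 0.1736 -0.312   1.8538 -0.      1.5997  0.2727] [-0.2201 -0.1212 -0.858 ]
```

View pics/w1.png

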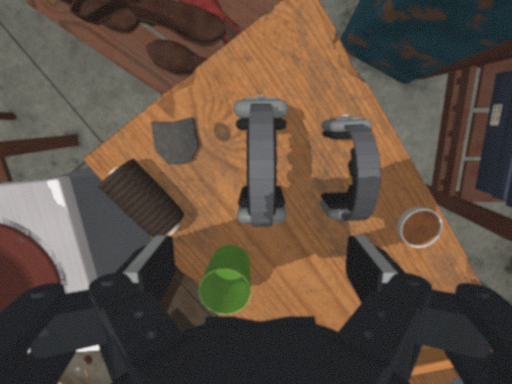

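The wrist view shows the big pair in line with the tool: band centreline at u≈262, cups at v≈98 to 225. The small pair has its band at about (368,165) and cups at (348,125) and (345,208).

```bash
python3 - <<'E'
from h import *
s=np.load("w1.npy",allow_pickle=True).item()
for nm,uv,z in [("bigLout",(261,98),.08),("bigRout",(262,225),.09),("bigLcup",(261,108),.086),("bigRcup",(262,204),.07),("bigcrown",(262,165),.16),("bigbandtop",(261,130),.155),("bigbandbot",(262,200),.155),
 ("smLout",(349,117),.06),("smRout",(348,219),.07),("smcrown",(368,165),.132),("smLcup",(347,127),.062),("smRcup",(343,207),.05),("smbandL",(360,132),.11),("smbandR",(360,212),.10)]:
    print(nm,ray("wrist",uv,z,s)[:2])
for y in (.14,.145,.15,.155,.16): print(y,proj("wrist",[.461,y,.16],s))
im=cv2.imread("pics/w1.png"); g=im.max(2).astype(int)
for v in range(118,215,8): 
    r=g[v,235:300]; k=np.where(r<110)[0]; print(v,r[::3])
E
```

```text
bigLout [0.4713 0.2419]
bigRout [0.4572 0.0892]
bigLcup [0.4701 0.2306]
bigRcup [0.4595 0.1107]
bigcrown [0.4654 0.1769]
bigbandtop [0.4677 0.209 ]
bigbandbot [0.4619 0.141 ]
smLout [0.5784 0.2096]
smRout [0.5714 0.0784]
smcrown [0.5756 0.1611]
smLcup [0.5751 0.1978]
smRcup [0.5706 0.0889]
smbandL [0.5751 0.1941]
smbandR [0.5774 0.0979]
0.14 [261.2087 202.4788]
0.145 [260.7006 197.6059]
0.15 [260.1878 192.6881]
0.155 [259.6702 187.7248]
0.16 [259.1478 182.7154]
118 [181 149  72  57  63  88  95  94  94  97  90  94  92  56  55  51 100 116
 115 121 125 117]
126 [154  41  44  40  43  98 103 103 107 103 105 105 102  49  41  36  36 104
 128 127 119 120]
134 [158 148 165 172  69 101 106 105 105 104 104 102 103  48 133 159 152 166
 154 131 123 129]
142 [158 162 166 161  69 106 112 113 112 115 115 112 112  60 133 163 174 171
 147 131 124 127]
150 [159 158 164 165  76 105 113 112 114 109 111 109 109  59 145 173 165 169
 171 132 125 122]
158 [171 170 164 173  77 109 113 106 112 111 110 110 111  61 125 160 157 145
 115 117 121 124]
166 [150 174 177 177  88 117 125 119 121 123 118 120 112  70 158 170 159 163
 170 133 123 122]
174 [158 161 159 165  76 111 119 115 114 117 117 115 118  72 149 166 177 156
 120 124 113 113]
182 [164 163 156 157  77 107 113 114 113 113 110 113 115  67 137 156 170 168
 152 119 123 123]
190 [166 175 100  32  44 102 115 113 114 108 111 113 113  60  33  35 110 124
 122 127 129 122]
198 [179 139  40  39  41  90 107 104 106 105  87  80  78  50  32  30  56 125
 118 137 121 125]
206 [180 139  51  45  43  84 104 104 108 103  94  79  79  39  41  36  66 118
 126 121 119 127]
214 [163 116 133 138 130  80 100  96  99  98  75  75  73  78 100 100  97 105
 129 121 128 121]
```

Emit:
send_rows(
  increments=[
    {"claw": -1,"dx": 0.016,"dy": 0.003,"dz": 0.1,"yaw": -0.003},
    {"claw": -1,"dx": 0.016,"dy": 0.003,"dz": 0.2,"yaw": -0.003},
    {"claw": -1,"dx": 0.016,"dy": 0.003,"dz": 0.26,"yaw": -0.003},
    {"claw": -1,"dx": 0.016,"dy": 0.003,"dz": 0.287,"yaw": -0.003},
    {"claw": -1,"dx": 0.016,"dy": 0.003,"dz": 0.287,"yaw": -0.003},
    {"claw": -1,"dx": 0.016,"dy": 0.003,"dz": 0.287,"yaw": -0.003},
    {"claw": 1,"dx": 0.016,"dy": 0.003,"dz": 0.287,"yaw": -0.003},
    {"claw": 1,"dx": 0.016,"dy": 0.003,"dz": 0.287,"yaw": -0.003},
    {"claw": 1,"dx": 0.016,"dy": 0.003,"dz": 0.287,"yaw": -0.003},
    {"claw": 1,"dx": 0.016,"dy": 0.003,"dz": 0.287,"yaw": -0.003},
    {"claw": 1,"dx": 0.016,"dy": 0.003,"dz": 0.287,"yaw": -0.003},
    {"claw": 1,"dx": 0.016,"dy": 0.003,"dz": 0.287,"yaw": -0.003},
  ],
)

```text
time: 3.4
tool_pos: [0.4642, 0.1638, 0.1435]
tool_rot: [0.0, 0.74, 0.673, 0.0]
contact_force: [-1.9, 1.2, 4.3]
gripper_width: 0.329
grasp_force: 60.2
```

```bash
python3 - <<'E'
from h import *
c,_=pose(manip.state()); print(c)
inc(c,(.510,-.048,.37,.134))
E
```

```text
[ 0.4642  0.1638  0.1435 -0.0954]
dx -0.4129 dy 0.1315 dz -0.4531 yaw -0.1529
```

Emit:
send_rows(
  increments=[
    {"claw": 1,"dx": 0,"dy": 0,"dz": -0.1,"yaw": 0},
    {"claw": 1,"dx": 0,"dy": 0,"dz": -0.2,"yaw": 0},
    {"claw": 1,"dx": -0.05,"dy": 0.02,"dz": -0.3,"yaw": -0.05},
    {"claw": 1,"dx": -0.15,"dy": 0.05,"dz": -0.38,"yaw": -0.1},
    {"claw": 1,"dx": -0.25,"dy": 0.08,"dz": -0.45,"yaw": -0.153},
    {"claw": 1,"dx": -0.34,"dy": 0.11,"dz": -0.453,"yaw": -0.153},
    {"claw": 1,"dx": -0.39,"dy": 0.132,"dz": -0.453,"yaw": -0.153},
    {"claw": 1,"dx": -0.413,"dy": 0.132,"dz": -0.453,"yaw": -0.153},
    {"claw": 1,"dx": -0.413,"dy": 0.132,"dz": -0.453,"yaw": -0.153},
    {"claw": 1,"dx": -0.413,"dy": 0.132,"dz": -0.453,"yaw": -0.153},
    {"claw": 1,"dx": -0.413,"dy": 0.132,"dz": -0.453,"yaw": -0.153},
  ],
)

```text
time: 4.78
tool_pos: [0.5098, -0.0472, 0.3693]
tool_rot: [-0.0, 0.658, 0.753, 0.0]
contact_force: [0.5, 0.6, -3.9]
gripper_width: 0.327
grasp_force: 60.7
```

```bash
python3 - <<'E'
from h import *
s=manip.state(); print(pose(s),s["time"],s["joint_pos"],s["contact_force"])
w=manip.grab_frame("wrist"); sc=manip.grab_frame("scene")
np.save("w2.npy",s,allow_pickle=True)
cv2.imwrite("pics/w2.png",w[...,::-1]);cv2.imwrite("pics/s2.png",sc[...,::-1])
b=cv2.resize(sc[100:330,130:430],None,fx=1.3,fy=1.3)
out=np.zeros((384,512+390,3),np.uint8); out[:,:512]=w; out[:299,512:]=b
cv2.imwrite("pics/c2.png",cv2.resize(out,(800,341))[...,::-1])
E
```

```text
(array([ 0.5098, -0.0472,  0.3693,  0.1356]), np.float64(-0.9999999774555182)) 4.775 [-0.2379 -0.2629  1.6796  0.0002  1.7249 -0.3735] [ 0.4778  0.6318 -3.9273]
```

View pics/c2.png

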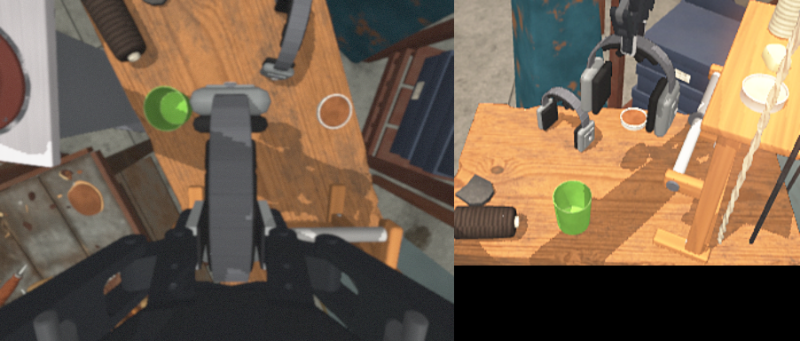

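The pair is held upright and square to the tool. The bar's far half shows in the wrist view at about (340–434, 265). I'll fit the bar line in each view next.

```bash
python3 - <<'E'
from h import *
s=np.load("w2.npy",allow_pickle=True).item()
def run(n,f,box,st=None):
    im=cv2.imread(f).astype(int); x0,y0,x1,y1=box
    m=np.zeros(im.shape[:2],bool); c=im[y0:y1,x0:x1]; m[y0:y1,x0:x1]=(c.min(2)>150)&(c.max(2)-c.min(2)<35)
    nl,lab,stt,_=cv2.connectedComponentsWithStats(m.astype(np.uint8)); 
    for k in range(1,nl):
        if stt[k,4]<60: continue
        ys,xs=np.where(lab==k); P=np.array([ray(n,(a,b),.19,st)[:2] for a,b in zip(xs,ys)])
        d,c=np.linalg.svd(P-P.mean(0))[2][0],P.mean(0); t=(P-c)@d
        e=[c+d*np.percentile(t,q) for q in (0,100)]
        al=np.arctan(d[1]/d[0]); print(n,len(xs),"ang %.3f"%al,"c",c,"ends",*e,"y at x=.598: %.4f"%(c[1]+(0.598-c[0])*np.tan(al)))
run("top","pics/top0.png",(335,100,365,235)); run("scene","pics/scene0.png",(315,155,362,260)); run("wrist","pics/w2.png",(320,240,450,290),s)
# inner faces: arm ends projected guess check
E
```

```text
top 374 ang 0.142 c [ 0.6691 -0.1411] ends [ 0.7375 -0.1313] [ 0.6046 -0.1504] y at x=.598: -0.1513
top 386 ang 0.141 c [ 0.5252 -0.1625] ends [ 0.5961 -0.1524] [ 0.4638 -0.1713] y at x=.598: -0.1522
scene 249 ang 0.147 c [ 0.6755 -0.1348] ends [ 0.7442 -0.1246] [ 0.613  -0.1441] y at x=.598: -0.1463
scene 468 ang 0.159 c [ 0.5309 -0.1585] ends [ 0.6043 -0.1467] [ 0.4705 -0.1681] y at x=.598: -0.1477
wrist 173 ang -0.002 c [ 0.6316 -0.1443] ends [ 0.6201 -0.1443] [ 0.6436 -0.1443] y at x=.598: -0.1442
wrist 357 ang 0.131 c [ 0.7141 -0.1359] ends [ 0.7428 -0.1322] [ 0.6759 -0.141 ] y at x=.598: -0.1513
```

Emit:
send_rows(
  increments=[
    {"claw": 1,"dx": -0.05,"dy": 0.008,"dz": 0.02,"yaw": -0.005},
    {"claw": 1,"dx": -0.109,"dy": 0.008,"dz": 0.035,"yaw": -0.005},
    {"claw": 1,"dx": -0.109,"dy": 0.008,"dz": 0.04,"yaw": -0.005},
    {"claw": 1,"dx": -0.109,"dy": 0.008,"dz": 0.055,"yaw": -0.005},
    {"claw": 1,"dx": -0.085,"dy": 0.008,"dz": 0.066,"yaw": -0.005},
    {"claw": 1,"dx": -0.055,"dy": 0.008,"dz": 0.079,"yaw": -0.005},
    {"claw": 1,"dx": -0.03,"dy": 0.008,"dz": 0.096,"yaw": -0.005},
    {"claw": 1,"dx": -0.006,"dy": 0.008,"dz": 0.113,"yaw": -0.005},
    {"claw": 1,"dx": -0.006,"dy": 0.008,"dz": 0.113,"yaw": -0.005},
  ],
)

```text
time: 6.0
tool_pos: [0.5141, -0.0479, 0.3133]
tool_rot: [-0.0, 0.654, 0.756, 0.001]
contact_force: [-1.0, 3.8, 6.0]
gripper_width: 0.333
grasp_force: 60.1
```

Emit:
send_rows(
  increments=[
    {"claw": 1,"dx": 0.022,"dz": 0.021},
    {"claw": 1,"dx": 0.042,"dz": 0.044},
    {"claw": 1,"dx": 0.06,"dz": 0.067},
    {"claw": 1,"dx": 0.076,"dz": 0.092},
    {"claw": 1,"dx": 0.09,"dz": 0.119},
    {"claw": 1,"dx": 0.101,"dz": 0.147},
    {"claw": 1,"dx": 0.101,"dz": 0.147},
  ],
)

```text
invalid input
```

```bash
python3 - <<'E'
from h import *
s=manip.state(); print(pose(s),s["time"],s["contact_force"])
sc=manip.grab_frame("scene")
cv2.imwrite("pics/s3.png",cv2.resize(sc[100:280,170:430],None,fx=3,fy=3,interpolation=cv2.INTER_CUBIC)[...,::-1])
E
```

```text
(array([ 0.5141, -0.0479,  0.3133,  0.1444]), np.float64(-0.9999963194403035)) 6.0 [-0.9536  3.7818  6.031 ]
```

View pics/s3.png

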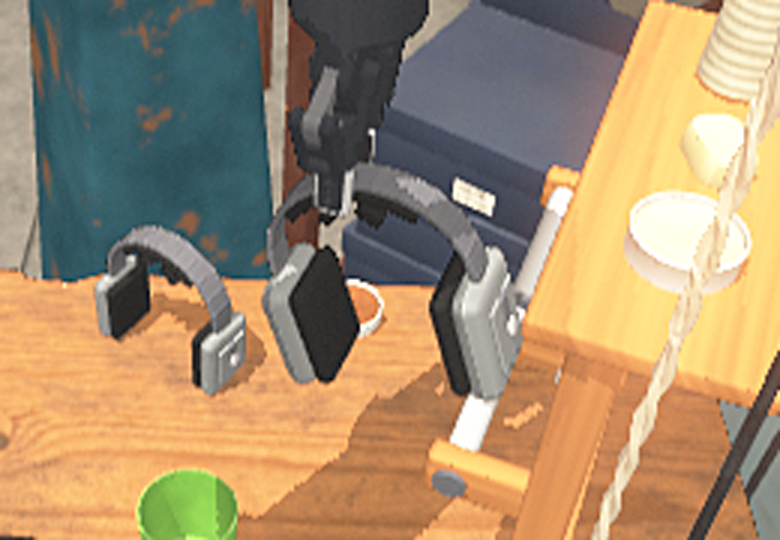

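The picture shows the pair pivoting in the grip as planned. Its back cup rests on the bar near crop (480,390), tilted by about 20°. I'll resend the move with every field filled in.

Emit:
send_rows(
  increments=[
    {"claw": 1,"dx": 0.022,"dy": 0,"dz": 0.021,"yaw": 0},
    {"claw": 1,"dx": 0.042,"dy": 0,"dz": 0.044,"yaw": 0},
    {"claw": 1,"dx": 0.06,"dy": 0,"dz": 0.067,"yaw": 0},
    {"claw": 1,"dx": 0.076,"dy": 0,"dz": 0.092,"yaw": 0},
    {"claw": 1,"dx": 0.09,"dy": 0,"dz": 0.119,"yaw": 0},
    {"claw": 1,"dx": 0.101,"dy": 0,"dz": 0.147,"yaw": 0},
    {"claw": 1,"dx": 0.101,"dy": 0,"dz": 0.147,"yaw": 0},
  ],
)

```text
time: 6.92
tool_pos: [0.5062, 0.0034, 0.238]
tool_rot: [-0.003, 0.654, 0.756, 0.002]
contact_force: [-0.3, 8.9, 4.2]
gripper_width: 0.331
grasp_force: 61.6
```

```bash
python3 - <<'E'
from h import *
s=manip.state(); print(pose(s),s["time"],s["contact_force"])
sc=manip.grab_frame("scene")
cv2.imwrite("pics/s4.png",cv2.resize(sc[100:280,170:430],None,fx=3,fy=3,interpolation=cv2.INTER_CUBIC)[...,::-1])
E
```

```text
(array([0.5062, 0.0034, 0.238 , 0.1448]), np.float64(-0.999975082787511)) 6.925 [-0.3121  8.9086  4.2277]
```

View pics/s4.png

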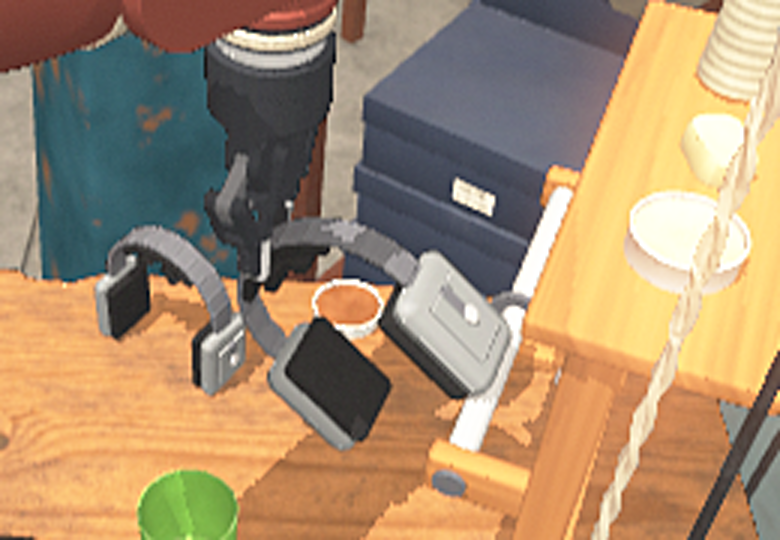

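The pair is now tilted by about 48°, with the back cup's foot on the bar near crop (490,390). Next I'll lift it over the bar and bring the bar into the arch.

Emit:
send_rows(
  increments=[
    {"claw": 1,"dx": 0.014,"dy": 0,"dz": -0.03,"yaw": 0},
    {"claw": 1,"dx": 0.012,"dy": 0,"dz": -0.068,"yaw": 0},
    {"claw": 1,"dx": 0.01,"dy": 0,"dz": -0.07,"yaw": 0},
    {"claw": 1,"dx": -0.03,"dy": 0,"dz": -0.07,"yaw": 0},
    {"claw": 1,"dx": -0.075,"dy": 0,"dz": -0.07,"yaw": 0},
    {"claw": 1,"dx": -0.116,"dy": 0,"dz": -0.07,"yaw": 0},
    {"claw": 1,"dx": -0.15,"dy": 0,"dz": -0.108,"yaw": 0},
    {"claw": 1,"dx": -0.18,"dy": 0,"dz": -0.108,"yaw": 0},
    {"claw": 1,"dx": -0.18,"dy": 0,"dz": -0.108,"yaw": 0},
  ],
)

```text
time: 8.1
tool_pos: [0.5203, -0.0907, 0.2937]
tool_rot: [0.0, 0.656, 0.755, 0.0]
contact_force: [-0.2, 0.1, -3.3]
gripper_width: 0.327
grasp_force: 62.6
```

Emit:
send_rows(
  increments=[
    {"claw": 1,"dx": -0.02,"dy": 0,"dz": 0,"yaw": 0},
    {"claw": 1,"dx": -0.04,"dy": 0,"dz": 0,"yaw": 0},
    {"claw": 1,"dx": -0.06,"dy": 0,"dz": 0,"yaw": 0},
    {"claw": 1,"dx": -0.08,"dy": 0,"dz": 0,"yaw": 0},
    {"claw": 1,"dx": -0.096,"dy": 0,"dz": 0,"yaw": 0},
    {"claw": 1,"dx": -0.096,"dy": 0,"dz": 0,"yaw": 0},
  ],
)

```text
time: 8.85
tool_pos: [0.5267, -0.1379, 0.2932]
tool_rot: [-0.0, 0.656, 0.755, -0.0]
contact_force: [-0.6, 3.1, -4.0]
gripper_width: 0.331
grasp_force: 64.0
```

```bash
python3 - <<'E'
from h import *
s=manip.state(); print(pose(s),s["time"],s["contact_force"])
d=s["tool_pos"][:2]-np.array([.530,-.160]); print(d@[.1425,-.99],d@[.99,.1425])
sc=manip.grab_frame("scene")
cv2.imwrite("pics/s5.png",cv2.resize(sc[100:280,170:430],None,fx=3,fy=3,interpolation=cv2.INTER_CUBIC)[...,::-1])
E
```

```text
(array([ 0.5267, -0.1379,  0.2932,  0.1408]), np.float64(-0.9999999925411618)) 8.85 [-0.6363  3.0549 -4.0054]
-0.022352633994831977 -9.228753044535972e-05
```

View pics/s5.png

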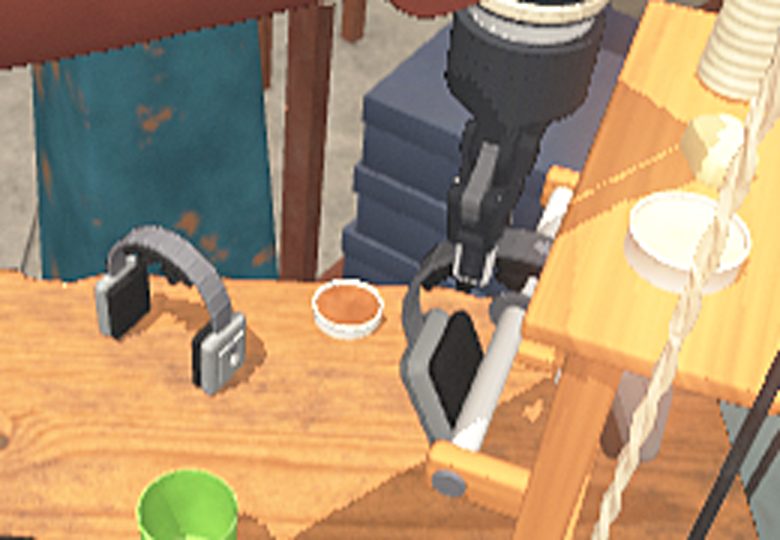

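The bar is now between the cups, the back cup has gone through under the shelf, and the front cup leans on the bar at about 30°. I'll lower it next.

Emit:
send_rows(
  increments=[
    {"claw": 1,"dx": 0,"dy": 0,"dz": 0.05,"yaw": 0},
    {"claw": 1,"dx": 0,"dy": 0,"dz": 0.1,"yaw": 0},
    {"claw": 1,"dx": 0,"dy": 0,"dz": 0.14,"yaw": 0},
    {"claw": 1,"dx": 0,"dy": 0,"dz": 0.155,"yaw": 0},
    {"claw": 1,"dx": 0,"dy": 0,"dz": 0.165,"yaw": 0},
    {"claw": 1,"dx": 0,"dy": 0,"dz": 0.17,"yaw": 0},
    {"claw": 1,"dx": 0,"dy": 0,"dz": 0.17,"yaw": 0},
  ],
)

```text
time: 9.78
tool_pos: [0.527, -0.1374, 0.2089]
tool_rot: [0.001, 0.655, 0.755, 0.0]
contact_force: [0.5, -0.1, -3.7]
gripper_width: 0.332
grasp_force: 64.3
```

Emit:
send_rows(
  increments=[
    {"claw": 1,"dx": 0,"dy": 0,"dz": 0.006,"yaw": 0},
    {"claw": 1,"dx": 0,"dy": 0,"dz": 0.006,"yaw": 0},
    {"claw": 0.25,"dx": 0,"dy": 0,"dz": 0.006,"yaw": 0},
    {"claw": 0.1,"dx": 0,"dy": 0,"dz": 0.006,"yaw": 0},
    {"claw": 0,"dx": 0,"dy": 0,"dz": 0.006,"yaw": 0},
    {"claw": -0.2,"dx": 0,"dy": 0,"dz": 0.006,"yaw": 0},
    {"claw": -0.4,"dx": 0,"dy": 0,"dz": 0.006,"yaw": 0},
    {"claw": -0.4,"dx": 0,"dy": 0,"dz": 0.006,"yaw": 0},
    {"claw": -0.4,"dx": 0,"dy": 0,"dz": 0.006,"yaw": 0},
  ],
)

```text
time: 10.9
tool_pos: [0.5267, -0.1373, 0.2053]
tool_rot: [0.0, 0.655, 0.755, -0.0]
contact_force: [0.4, 0.0, 0.3]
gripper_width: 0.701
grasp_force: 0.0
```

```bash
python3 - <<'E'
from h import *
s=manip.state(); print(pose(s),s["time"],s["contact_force"],s["gripper_width"])
sc=manip.grab_frame("scene"); w=manip.grab_frame("wrist")
b=cv2.resize(sc[100:280,240:430],None,fx=2,fy=2); out=np.zeros((384,892,3),np.uint8); out[:,:512]=w; out[:360,512:]=b
cv2.imwrite("pics/c6.png",cv2.resize(out,(800,344))[...,::-1])
E
```

```text
(array([ 0.5267, -0.1373,  0.2053,  0.1415]), np.float64(-0.9999999998661141)) 10.9 [0.3512 0.0012 0.3497] 0.7006817659577256
```

View pics/c6.png

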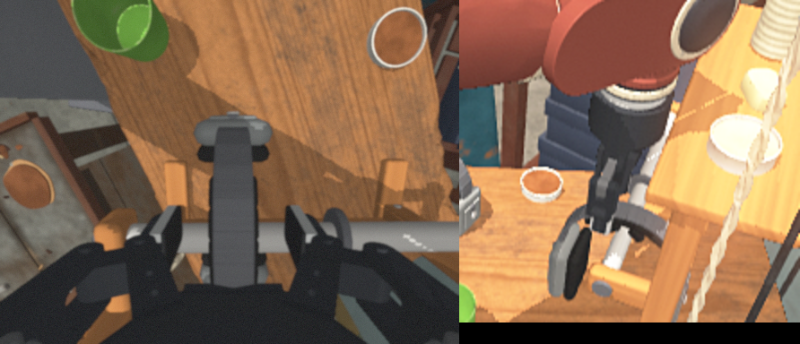

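The composite shows the big pair hanging on the bar, released: crown near the bar in the wrist view at about (232,235), front cup at (232,130). That was my last allowed picture view, so I'll work from numbers now. I'll withdraw and go to the small pair.

```bash
python3 - <<'E'
from h import *
c,_=pose(manip.state())
inc(c,(.575,.143,.25,-.053))
E
```

```text
dx 0.5414 dy 0.1748 dz -0.0895 yaw 0.1296
```

Emit:
send_rows(
  increments=[
    {"claw": -0.4,"dx": 0,"dy": 0,"dz": -0.08,"yaw": 0},
    {"claw": -0.4,"dx": 0,"dy": 0,"dz": -0.18,"yaw": 0},
    {"claw": -0.4,"dx": 0.05,"dy": 0,"dz": -0.24,"yaw": 0},
    {"claw": -0.6,"dx": 0.15,"dy": 0.05,"dz": -0.24,"yaw": 0.05},
    {"claw": -1,"dx": 0.27,"dy": 0.1,"dz": -0.24,"yaw": 0.1},
    {"claw": -1,"dx": 0.39,"dy": 0.15,"dz": -0.2,"yaw": 0.13},
    {"claw": -1,"dx": 0.49,"dy": 0.175,"dz": -0.15,"yaw": 0.13},
    {"claw": -1,"dx": 0.541,"dy": 0.175,"dz": -0.09,"yaw": 0.13},
    {"claw": -1,"dx": 0.541,"dy": 0.175,"dz": -0.09,"yaw": 0.13},
    {"claw": -1,"dx": 0.541,"dy": 0.175,"dz": -0.09,"yaw": 0.13},
    {"claw": -1,"dx": 0.541,"dy": 0.175,"dz": -0.09,"yaw": 0.13},
  ],
)

```text
time: 12.38
tool_pos: [0.5762, 0.1418, 0.2523]
tool_rot: [0.001, 0.726, 0.687, 0.001]
contact_force: [-0.1, -0.2, 0.5]
gripper_width: 1.002
grasp_force: 0.0
```

```bash
python3 - <<'E'
from h import *
s=manip.state(); print(pose(s),s["time"],s["contact_force"],s["gripper_width"])
ims={n:manip.grab_frame(n) for n in("scene","top","wrist")}
np.save("w7.npy",s,allow_pickle=True)
for n in ims: cv2.imwrite(f"pics/{n}7.png",ims[n][...,::-1])
# wrist: small pair rows: dark/grey mask about expected crown
for y in (.23,.2,.17,.143,.11,.08): print(y,proj("wrist",[.575,y,.132],s))
g=ims["wrist"].astype(int); sat=g.max(2)-g.min(2)
for v in range(90,260,12):
    k=np.where(sat[v,150:360]<25)[0]+150; print(v,(k.min(),k.max(),len(k)) if len(k) else None)
# diff of scene/top against start near rack
for n in("scene","top"):
    d=cv2.absdiff(cv2.imread(f"pics/{n}0.png"),cv2.imread(f"pics/{n}7.png")).max(2)>40
    b=(300,150,372,290) if n=="scene" else (300,150,372,260)
    x0,y0,x1,y1=b
    print(n,"x",x0,"y",y0)
    for v in range(y0,y1,4): print(v,"".join("#" if d[v,u] else "." for u in range(x0,x1,1)))
E
```

```text
(array([ 0.5762,  0.1418,  0.2523, -0.0551]), np.float64(-0.9999952055772404)) 12.375 [-0.0771 -0.231   0.5022] 1.0021262197400373
0.23 [252.5457  89.585 ]
0.2 [254.6659 125.0379]
0.17 [256.6621 158.4166]
0.143 [258.3614 186.8307]
0.11 [260.3235 219.6397]
0.08 [262.0065 247.7817]
90 (np.int64(299), np.int64(359), 61)
102 (np.int64(306), np.int64(359), 54)
114 (np.int64(256), np.int64(359), 56)
126 (np.int64(239), np.int64(359), 84)
138 (np.int64(248), np.int64(359), 59)
150 (np.int64(247), np.int64(359), 54)
162 (np.int64(247), np.int64(359), 47)
174 (np.int64(246), np.int64(359), 41)
186 (np.int64(246), np.int64(359), 35)
198 (np.int64(244), np.int64(275), 32)
210 (np.int64(241), np.int64(279), 39)
222 (np.int64(239), np.int64(340), 50)
234 (np.int64(327), np.int64(329), 3)
246 (np.int64(150), np.int64(359), 36)
258 (np.int64(150), np.int64(359), 40)
scene x 300 y 150
150 ........................................................................
154 ........................................................................
158 ............................................................
[... 3948 characters left out ...]
.......
226 ........................................................................
230 ........................................................................
234 ........................................................................
238 ........................................................................
242 ........................................................................
246 ........................................................................
250 ........................................................................
254 ........................................................................
258 ........................................................................
```

```bash
python3 - <<'E'
from h import *
s=np.load("w7.npy",allow_pickle=True).item()
g=cv2.imread("pics/wrist7.png").astype(int); sat=g.max(2)-g.min(2)
col=[v for v in range(90,245) if sat[v,250:268].mean()<25]; print("v range",col[0],col[-1],len(col))
for v in (col[0],col[-1]):
  for z in (.05,.07): print(v,z,ray("wrist",(259,v),z,s))
for v in (150,165,180,200):
    r=(sat[v,225:300]<28).astype(int); print(v,"".join(map(str,r)))
C=np.array([.530,-.160]); rx=np.array([.1425,-.99]); ry=np.array([.99,.1425])
for n in ("scene","top"):
  im=cv2.imread(f"pics/{n}7.png").astype(int); im0=cv2.imread(f"pics/{n}0.png").astype(int)
  sa=im.max(2)-im.min(2); m=(sa<30)&(np.abs(im-im0).max(2)>30)&(im.max(2)<215)
  x0,y0,x1,y1=(285,190,362,290) if n=="scene" else (300,170,365,240)
  print(n,x0,y0)
  for v in range(y0,y1,3): 
    l="".join("#" if m[v,u] else "." for u in range(x0,x1))
    if "#" in l: print(v,l)
  for th in (0,10,20,30):
    t=np.radians(th); o=[]
    for nm,x,z in (("crowntop",0,20),("outfoot",-78,-140),("outtop",-78,-54),("infoot",-42,-140)):
      X=(x*np.cos(t)-z*np.sin(t))/1e3; Z=.2+(x*np.sin(t)+z*np.cos(t))/1e3
      o.append((nm,[proj(n,np.r_[C+X*rx+y*ry,Z]).round().astype(int).tolist() for y in (-.033,.033)]))
    print(th,o)
E
```

```text
v range 114 228 115
114 0.05 [0.5795 0.21   0.05  ]
114 0.07 [0.5795 0.2099 0.07  ]
228 0.05 [0.5713 0.0684 0.05  ]
228 0.07 [0.5718 0.0765 0.07  ]
150 000000000000000000000011111111111111111111111111110000000000000000000000000
165 000000000000000000000111111111111111111111111111110000000000000000000000000
180 000000000000000000000111111111111111111111111111110000000000000000000000000
200 000000000000000000111111111111111111111111111111111110000000000000000000000
scene 285 190
193 #............................................................................
199 ...........#.................................................................
214 .........................############################........................
217 ....................########################################.................
220 .................################################################............
223 ...............######....#############################################.......
226 ..............########..............##################################.......
229 ............#################........##.
[... 2211 characters left out ...]
...............................................########..........
0 [('crowntop', [[355, 208], [351, 179]]), ('outfoot', [[312, 221], [309, 196]]), ('outtop', [[316, 216], [313, 189]]), ('infoot', [[326, 220], [323, 195]])]
10 [('crowntop', [[353, 208], [350, 179]]), ('outfoot', [[321, 221], [318, 196]]), ('outtop', [[319, 216], [316, 189]]), ('infoot', [[335, 219], [332, 194]])]
20 [('crowntop', [[352, 208], [348, 179]]), ('outfoot', [[331, 220], [328, 195]]), ('outtop', [[324, 217], [321, 190]]), ('infoot', [[345, 219], [342, 193]])]
30 [('crowntop', [[350, 209], [346, 179]]), ('outfoot', [[341, 220], [339, 195]]), ('outtop', [[329, 217], [326, 190]]), ('infoot', [[355, 218], [352, 192]])]
```

The scene mask matches the big pair hanging upright: front cup left edge at u≈290, foot at v≈264. The tool is centred over the small pair, so I'll grasp it.

Emit:
send_rows(
  increments=[
    {"claw": -1,"dx": 0.003,"dy": 0,"dz": 0.1,"yaw": 0},
    {"claw": -1,"dx": 0.003,"dy": 0,"dz": 0.2,"yaw": 0},
    {"claw": -1,"dx": 0.003,"dy": 0,"dz": 0.25,"yaw": 0},
    {"claw": -1,"dx": 0.003,"dy": 0,"dz": 0.273,"yaw": 0},
    {"claw": -1,"dx": 0.003,"dy": 0,"dz": 0.273,"yaw": 0},
    {"claw": -1,"dx": 0.003,"dy": 0,"dz": 0.273,"yaw": 0},
    {"claw": 1,"dx": 0.003,"dy": 0,"dz": 0.273,"yaw": 0},
    {"claw": 1,"dx": 0.003,"dy": 0,"dz": 0.273,"yaw": 0},
    {"claw": 1,"dx": 0.003,"dy": 0,"dz": 0.273,"yaw": 0},
    {"claw": 1,"dx": 0.003,"dy": 0,"dz": 0.273,"yaw": 0},
    {"claw": 1,"dx": 0.003,"dy": 0,"dz": 0.273,"yaw": 0},
    {"claw": 1,"dx": 0.003,"dy": 0,"dz": 0.273,"yaw": 0},
  ],
)

```text
time: 14.02
tool_pos: [0.5758, 0.1445, 0.1145]
tool_rot: [0.0, 0.726, 0.688, 0.001]
contact_force: [1.0, -0.2, 4.0]
gripper_width: 0.331
grasp_force: 60.7
```

```bash
python3 - <<'E'
from h import *
c,_=pose(manip.state()); print(c)
F=np.array([.676,-.139]); rx=np.array([.1425,-.99])
p=F-.110*rx; print(p); inc(c,(p[0],p[1],.345,.142))
E
```

```text
[ 0.5758  0.1445  0.1145 -0.0535]
[ 0.6603 -0.0301]
dx -0.3396 dy 0.1874 dz -0.4610 yaw -0.1303
```

Emit:
send_rows(
  increments=[
    {"claw": 1,"dx": 0,"dy": 0,"dz": -0.1,"yaw": 0},
    {"claw": 1,"dx": 0,"dy": 0,"dz": -0.2,"yaw": 0},
    {"claw": 1,"dx": -0.04,"dy": 0.03,"dz": -0.3,"yaw": -0.05},
    {"claw": 1,"dx": -0.12,"dy": 0.07,"dz": -0.38,"yaw": -0.1},
    {"claw": 1,"dx": -0.2,"dy": 0.12,"dz": -0.45,"yaw": -0.13},
    {"claw": 1,"dx": -0.28,"dy": 0.17,"dz": -0.461,"yaw": -0.13},
    {"claw": 1,"dx": -0.34,"dy": 0.187,"dz": -0.461,"yaw": -0.13},
    {"claw": 1,"dx": -0.34,"dy": 0.187,"dz": -0.461,"yaw": -0.13},
    {"claw": 1,"dx": -0.34,"dy": 0.187,"dz": -0.461,"yaw": -0.13},
    {"claw": 1,"dx": -0.34,"dy": 0.187,"dz": -0.461,"yaw": -0.13},
  ],
)

```text
time: 15.28
tool_pos: [0.6591, -0.0293, 0.3438]
tool_rot: [-0.0, 0.655, 0.756, -0.0]
contact_force: [-1.0, 0.0, -2.6]
gripper_width: 0.328
grasp_force: 60.4
```

```bash
cat >> h.py <<'E'
def XY(F=(.676,-.139)):
    s=manip.state(); d=s["tool_pos"][:2]-np.array(F)
    print("X %.4f Y %.4f z %.4f a %.4f t %.2f"%(d@[.1425,-.99],d@[.99,.1425],s["tool_pos"][2],pose(s)[0][3],s["time"]),s["contact_force"],s["gripper_width"])
E
python3 -c "
from h import *
XY()
for th in (0,10,20,30,40,50,55):
    t=np.radians(th); print(th,(-54*np.cos(t)-132.5*np.sin(t)).round(1),(182-54*np.sin(t)+132.5*np.cos(t)).round(1))"
```

```text
X -0.1110 Y -0.0011 z 0.3438 a 0.1428 t 15.28 [-0.979   0.0089 -2.6089] 0.32828632691543747
0 -54.0 314.5
10 -76.2 303.1
20 -96.1 288.0
30 -113.0 269.7
40 -126.5 248.8
50 -136.2 225.8
55 -139.5 213.8
```

Emit:
send_rows(
  increments=[
    {"claw": 1,"dx": -0.07,"dy": 0.002,"dz": 0.02,"yaw": 0},
    {"claw": 1,"dx": -0.114,"dy": 0.002,"dz": 0.044,"yaw": 0},
    {"claw": 1,"dx": -0.114,"dy": 0.002,"dz": 0.048,"yaw": 0},
    {"claw": 1,"dx": -0.114,"dy": 0.002,"dz": 0.061,"yaw": 0},
    {"claw": 1,"dx": -0.091,"dy": 0.002,"dz": 0.07,"yaw": 0},
    {"claw": 1,"dx": -0.07,"dy": 0.002,"dz": 0.081,"yaw": 0},
    {"claw": 1,"dx": -0.049,"dy": 0.002,"dz": 0.096,"yaw": 0},
    {"claw": 1,"dx": -0.03,"dy": 0.002,"dz": 0.112,"yaw": 0},
    {"claw": 1,"dx": -0.012,"dy": 0.002,"dz": 0.13,"yaw": 0},
    {"claw": 1,"dx": 0.004,"dy": 0.002,"dz": 0.148,"yaw": 0},
    {"claw": 1,"dx": 0.018,"dy": 0.002,"dz": 0.169,"yaw": 0},
    {"claw": 1,"dx": 0.031,"dy": 0.002,"dz": 0.19,"yaw": 0},
    {"claw": 1,"dx": 0.042,"dy": 0.002,"dz": 0.213,"yaw": 0},
    {"claw": 1,"dx": 0.05,"dy": 0.002,"dz": 0.236,"yaw": 0},
    {"claw": 1,"dx": 0.05,"dy": 0.002,"dz": 0.236,"yaw": 0},
  ],
)

```text
time: 17.15
tool_pos: [0.6567, -0.0008, 0.2266]
tool_rot: [-0.002, 0.654, 0.756, 0.002]
contact_force: [-0.9, 6.2, 5.0]
gripper_width: 0.332
grasp_force: 63.3
```

```bash
python3 - <<'E'
from h import *
XY()
im=manip.grab_frame("scene"); cv2.imwrite("pics/scene9.png",im[...,::-1]); im=im[...,::-1].astype(int)
im0=cv2.imread("pics/scene7.png").astype(int)
m=((im.max(2)-im.min(2))<30)&(np.abs(im-im0).max(2)>30)
for v in range(130,235,3): print(v,"".join("#" if m[v,u] else "." for u in range(250,370)))
F=np.array([.676,-.139]); rx=np.array([.1425,-.99]); ry=np.array([.99,.1425])
s=manip.state(); XP=(s["tool_pos"][:2]-F)@rx; ZP=s["tool_pos"][2]+.008
for th in (30,40,50,60):
    t=np.radians(th); o=[]
    for nm,x,z in (("B outfoot",66,-122),("B outtop",66,-56),("F outfoot",-66,-122),("F infoot",-42,-122)):
      X=XP+(x*np.cos(t)-z*np.sin(t))/1e3; Z=ZP+(x*np.sin(t)+z*np.cos(t))/1e3
      o.append((nm,[proj("scene",np.r_[F+X*rx+y*ry,Z]).round().astype(int).tolist() for y in (-.027,.027)]))
    print(th,o)
E
```

```text
X -0.1395 Y 0.0005 z 0.2266 a 0.1450 t 17.15 [-0.8839  6.2425  4.9821] 0.3316595152447932
130 ................................########################................................................................
133 ................................#########...#.##########................................................................
136 ................................##########..##....#.##..................................................................
139 .................................########.........##....#..........#....................................................
142 .................................############.....#######.#######.#######.#.............................................
145 ..................................########.##......##########################...#.......................................
148 ......................................###...####.###############......###########.#.....................................
151 .....................................####...#################..............##########...#####...........................
154 ......
[... 3328 characters left out ...]
....................................
30 [('B outfoot', [[338, 195], [344, 180]]), ('B outtop', [[327, 172], [334, 157]]), ('F outfoot', [[288, 200], [296, 186]]), ('F infoot', [[297, 199], [304, 185]])]
40 [('B outfoot', [[344, 189], [350, 175]]), ('B outtop', [[329, 167], [336, 152]]), ('F outfoot', [[297, 202], [305, 188]]), ('F infoot', [[305, 200], [312, 186]])]
50 [('B outfoot', [[349, 183], [355, 168]]), ('B outtop', [[329, 161], [336, 147]]), ('F outfoot', [[307, 203], [314, 189]]), ('F infoot', [[314, 200], [321, 186]])]
60 [('B outfoot', [[352, 175], [358, 160]]), ('B outtop', [[328, 155], [336, 141]]), ('F outfoot', [[316, 203], [323, 189]]), ('F infoot', [[322, 198], [329, 184]])]
```

The mask agrees with about 50° of tilt: back cup edge at (357,169), front foot at (310,199). I'll put it in the same way as the first.

Emit:
send_rows(
  increments=[
    {"claw": 1,"dx": 0.016,"dy": 0,"dz": -0.028,"yaw": 0},
    {"claw": 1,"dx": 0.012,"dy": 0,"dz": -0.056,"yaw": 0},
    {"claw": 1,"dx": 0.01,"dy": 0,"dz": -0.058,"yaw": 0},
    {"claw": 1,"dx": -0.042,"dy": 0,"dz": -0.058,"yaw": 0},
    {"claw": 1,"dx": -0.1,"dy": 0,"dz": -0.058,"yaw": 0},
    {"claw": 1,"dx": -0.152,"dy": 0,"dz": -0.062,"yaw": 0},
    {"claw": 1,"dx": -0.152,"dy": 0,"dz": -0.062,"yaw": 0},
  ],
)

```text
time: 18.08
tool_pos: [0.6678, -0.0829, 0.2572]
tool_rot: [-0.0, 0.656, 0.754, -0.0]
contact_force: [-1.1, 0.3, -1.7]
gripper_width: 0.329
grasp_force: 61.7
```

```bash
python3 -c "
from h import *
XY()"
```

```text
X -0.0567 Y -0.0002 z 0.2572 a 0.1386 t 18.07 [-1.1419  0.2882 -1.6766] 0.3294403730966035
```

Emit:
send_rows(
  increments=[
    {"claw": 1,"dx": -0.023,"dy": 0,"dz": -0.01,"yaw": 0},
    {"claw": 1,"dx": -0.043,"dy": 0,"dz": -0.03,"yaw": 0},
    {"claw": 1,"dx": -0.056,"dy": 0,"dz": -0.042,"yaw": 0},
    {"claw": 1,"dx": -0.07,"dy": 0,"dz": -0.056,"yaw": 0},
    {"claw": 1,"dx": -0.07,"dy": 0,"dz": -0.056,"yaw": 0},
    {"claw": 1,"dx": -0.07,"dy": 0,"dz": -0.056,"yaw": 0},
  ],
)

```text
time: 18.82
tool_pos: [0.6728, -0.1155, 0.2866]
tool_rot: [0.001, 0.655, 0.755, 0.0]
contact_force: [-1.0, 2.1, -1.9]
gripper_width: 0.328
grasp_force: 61.7
```

```bash
python3 - <<'E'
from h import *
XY()
im=manip.grab_frame("scene"); cv2.imwrite("pics/scene10.png",im[...,::-1]); im=im[...,::-1].astype(int)
im0=cv2.imread("pics/scene7.png").astype(int)
m=((im.max(2)-im.min(2))<30)&(np.abs(im-im0).max(2)>30)
for v in range(130,205,3): print(v,"".join("#" if m[v,u] else "." for u in range(280,370)))
F=np.array([.676,-.139]); rx=np.array([.1425,-.99]); ry=np.array([.99,.1425])
s=manip.state(); XP=(s["tool_pos"][:2]-F)@rx; ZP=s["tool_pos"][2]+.008
for th in (20,30,40,50):
    t=np.radians(th); o=[]
    for nm,x,z in (("F outtop",-66,-56),("F outfoot",-66,-122),("F infoot",-42,-122)):
      X=XP+(x*np.cos(t)-z*np.sin(t))/1e3; Z=ZP+(x*np.sin(t)+z*np.cos(t))/1e3
      o.append((nm,[proj("scene",np.r_[F+X*rx+y*ry,Z]).round().astype(int).tolist() for y in (-.027,.027)]))
    print(th,o)
E
```

```text
X -0.0237 Y 0.0002 z 0.2866 a 0.1415 t 18.82 [-1.0152  2.0623 -1.8582] 0.32809088124728136
130 ..............................................................#################...........
133 ..............................................................#################...........
136 .................................................................###########..............
139 .............................................................##############..............#
142 ..........................................................################.########.......
145 ........................................................##..###############.###...........
148 ......................................................#..#######..#######....#........#...
151 .....................................................##.#####...######........#...........
154 ...................................................##.#...........##......................
157 ...................................................####...................................
160 ...................................................####
[... 1165 characters left out ...]
..........
199 ................#.....................................####....#####.......................
202 ...........................................................#####..........................
20 [('F outtop', [[321, 170], [329, 156]]), ('F outfoot', [[327, 193], [334, 179]]), ('F infoot', [[338, 194], [344, 179]])]
30 [('F outtop', [[327, 174], [334, 160]]), ('F outfoot', [[338, 197], [344, 182]]), ('F infoot', [[347, 196], [353, 181]])]
40 [('F outtop', [[333, 177], [340, 163]]), ('F outfoot', [[348, 199], [354, 184]]), ('F infoot', [[357, 197], [363, 182]])]
50 [('F outtop', [[340, 180], [346, 165]]), ('F outfoot', [[359, 200], [364, 185]]), ('F infoot', [[367, 197], [373, 181]])]
```

Emit:
send_rows(
  increments=[
    {"claw": 1,"dx": 0,"dy": 0,"dz": 0.05,"yaw": 0},
    {"claw": 1,"dx": 0,"dy": 0,"dz": 0.1,"yaw": 0},
    {"claw": 1,"dx": 0,"dy": 0,"dz": 0.135,"yaw": 0},
    {"claw": 1,"dx": 0,"dy": 0,"dz": 0.15,"yaw": 0},
    {"claw": 1,"dx": 0,"dy": 0,"dz": 0.16,"yaw": 0},
    {"claw": 1,"dx": 0,"dy": 0,"dz": 0.162,"yaw": 0},
    {"claw": 1,"dx": 0,"dy": 0,"dz": 0.162,"yaw": 0},
  ],
)

```text
time: 19.75
tool_pos: [0.673, -0.1155, 0.2052]
tool_rot: [0.001, 0.655, 0.755, 0.0]
contact_force: [-0.3, -0.1, -1.9]
gripper_width: 0.329
grasp_force: 61.9
```

Emit:
send_rows(
  increments=[
    {"claw": 0.25,"dx": 0,"dy": 0,"dz": 0,"yaw": 0},
    {"claw": 0.1,"dx": 0,"dy": 0,"dz": 0,"yaw": 0},
    {"claw": 0,"dx": 0,"dy": 0,"dz": 0,"yaw": 0},
    {"claw": -0.2,"dx": 0,"dy": 0,"dz": 0,"yaw": 0},
    {"claw": -0.4,"dx": 0,"dy": 0,"dz": 0,"yaw": 0},
    {"claw": -0.4,"dx": 0,"dy": 0,"dz": 0,"yaw": 0},
    {"claw": -0.4,"dx": 0,"dy": 0,"dz": 0,"yaw": 0},
    {"claw": -0.4,"dx": 0,"dy": 0,"dz": -0.08,"yaw": 0},
    {"claw": -0.4,"dx": 0,"dy": 0,"dz": -0.18,"yaw": 0},
    {"claw": -0.4,"dx": 0.05,"dy": 0,"dz": -0.26,"yaw": 0},
    {"claw": -0.4,"dx": 0.15,"dy": 0,"dz": -0.28,"yaw": 0},
    {"claw": -0.4,"dx": 0.27,"dy": 0,"dz": -0.28,"yaw": 0},
    {"claw": -0.4,"dx": 0.39,"dy": -0.05,"dz": -0.28,"yaw": 0},
    {"claw": -0.4,"dx": 0.5,"dy": -0.1,"dz": -0.28,"yaw": 0},
    {"claw": -0.4,"dx": 0.6,"dy": -0.15,"dz": -0.28,"yaw": 0},
    {"claw": -0.4,"dx": 0.6,"dy": -0.15,"dz": -0.28,"yaw": 0},
    {"claw": -0.4,"dx": 0.6,"dy": -0.15,"dz": -0.28,"yaw": 0},
    {"claw": -0.4,"dx": 0.6,"dy": -0.15,"dz": -0.28,"yaw": 0},
    {"claw": -0.4,"dx": 0.6,"dy": -0.15,"dz": -0.28,"yaw": 0},
  ],
)

```text
time: 22.12
tool_pos: [0.5566, 0.17, 0.344]
tool_rot: [-0.0, 0.656, 0.755, -0.0]
contact_force: [0.5, -0.0, 0.2]
gripper_width: 0.702
grasp_force: 0.0
```

```bash
python3 - <<'E'
from h import *
XY()
im=manip.grab_frame("scene"); cv2.imwrite("pics/scene11.png",im[...,::-1]); im=im[...,::-1].astype(int)
im0=cv2.imread("pics/scene0.png").astype(int)
m=((im.max(2)-im.min(2))<30)&(np.abs(im-im0).max(2)>30)
for v in range(160,275,3): print(v,"".join("#" if m[v,u] else "." for u in range(280,370)))
rx=np.array([.1425,-.99]); ry=np.array([.99,.1425])
for F,fo,top,ft,fw in (((.676,-.139),66,-46,-112,.027),((.530,-.160),78,-54,-140,.033)):
  for th in (0,10,20):
    t=np.radians(th); o=[]
    for nm,x,z in (("outtop",-fo,top),("outfoot",-fo,ft),("infoot",-42,ft)):
      X=(x*np.cos(t)-z*np.sin(t))/1e3; Z=.2+(x*np.sin(t)+z*np.cos(t))/1e3
      o.append((nm,[proj("scene",np.r_[np.array(F)+X*rx+y*ry,Z]).round().astype(int).tolist() for y in (-fw,fw)]))
    print(th,o)
im2=manip.grab_frame("scene"); print("moving px",(np.abs(im2[...,::-1].astype(int)-im).max(2)>30)[160:275,280:370].sum())
# bystanders: green / tin still in place
g=lambda a:(a[...,1]-np.maximum(a[...,0],a[...,2])>40)
for a in(im0,im): ys,xs=np.where(g(a)); print(xs.mean(),ys.mean(),len(xs))
print("tin diff",(np.abs(im-im0).max(2)>40)[190:216,272:300].mean())
E
```

```text
X -0.3229 Y -0.0741 z 0.3440 a 0.1398 t 22.12 [ 0.4978 -0.044   0.2435] 0.7016248271078755
160 ..........................................................................................
163 ..........................................................................................
166 ..........................................................................................
169 .......................................................######################.............
172 ..................................................###########################.............
175 .................................................###.#...##.........########..............
178 ..............................................####......####.###....#######...............
181 ..........................................######.............########..#.#................
184 ........................................####.##.####......................................
187 ......................................#############.......................................
190 .....................................#########...#.....
[... 2830 characters left out ...]
[321, 196], [328, 182]]), ('outfoot', [[322, 217], [329, 202]]), ('infoot', [[332, 218], [338, 204]])]
20 [('outtop', [[325, 200], [332, 186]]), ('outfoot', [[330, 221], [337, 206]]), ('infoot', [[340, 222], [346, 207]])]
0 [('outtop', [[289, 239], [300, 218]]), ('outfoot', [[286, 264], [297, 243]]), ('infoot', [[302, 269], [311, 248]])]
10 [('outtop', [[294, 245], [304, 223]]), ('outfoot', [[297, 271], [306, 249]]), ('infoot', [[312, 275], [321, 253]])]
20 [('outtop', [[299, 250], [309, 228]]), ('outfoot', [[308, 277], [317, 255]]), ('infoot', [[323, 279], [332, 257]])]
moving px 2
232.40802675585283 278.690635451505 1196
232.48053024026513 278.7216238608119 1207
tin diff 0.5206043956043956
```

```bash
python3 - <<'E'
from h import *
for f in ("scene0","scene7","scene11"):
    a=cv2.imread(f"pics/{f}.png").astype(int)[188:220,268:306]; m=(a.max(2)-a.min(2)<55)&(a.min(2)>125)
    ys,xs=np.where(m); print(f,len(xs),xs.mean(),ys.mean(),xs.min(),xs.max(),ys.min(),ys.max())
E
```

```text
scene0 151 16.6158940397351 15.0 6 29 0 24
scene7 147 16.904761904761905 15.27891156462585 7 36 0 30
scene11 146 16.910958904109588 15.267123287671232 7 36 0 29
```

The tin and cup haven't moved, and both pairs hang upright and still, so I'm handing in.

```bash
python3 -c "
from plant import manip
print(manip.job_done())"
```

```text
the job is handed in; nothing more can be done
None
```

Both pairs of ear defenders are on the bar, the larger in the near bay and the smaller in the far bay; the last camera check showed them upright and still with the cup and tin unmoved, and the job is handed in, though no verdict came back.

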